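# Lay out the guest room service tray

## Robot

A 6-joint arm with a two-finger parallel gripper is mounted at the origin on the work surface. World frame = base frame: x ahead of the robot, y to its left, z up, the work surface at z = 0. Lengths are in mm, angles in degrees, forces in N, time in s.
With the tool pointing down it reaches from about 300 to 850 mm from the base axis. Payload 4.2 kg.
Tool frame: the origin (TCP) lies between the finger pads; the fingertips stand 22 mm ahead of it and the grasp point (between the pads) lies 3 mm ahead of it; z points along the fingers, y is the direction in which the jaws open and shut (so a half turn about z gives the same grasp; the last joint's range is limited). The gripper opens to 91 mm and grips with 3 to 60 N. Pads are 32 mm wide; open, the fingers measure 118 mm over their backs; the gripper's body (76 mm by 178 mm) begins 60 mm behind the grasp point.
Start: joints at [64.171, 18.312, 89.639, -0, 72.044, -1.146], TCP at [240.122, 522.477, 235.976] pointing down, gripper open.
Joint ranges: [-177.97, 177.97], [-48.28, 115.42], [12.27, 149.76], [-77.06, 257.06], [2.81, 150.46], [-146.56, 146.56]. Speed limits (degrees/s): [147.25, 147.25, 180, 180, 180, 180].

## Interface

Orientations are given as [roll, pitch, yaw] about the fixed x, y, z axes, in that order (R = Rz(yaw) Ry(pitch) Rx(roll)).
In Python, from workcell import telemetry, cams, env gives the robot as it stands.
- The arm moves only by the shell command python3 -m inch 'ROWS' [FORCE]. ROWS is JSON, a list of rows, each an object of numbers: "x", "y", "z": the shift along the tool's x, y, z in cm; "yaw": the turn about the tool's z in units of 5 degrees (1.0 is 5 degrees); "gripper": the gripper's target within -1 to 1 (fully open at 1, half-way at 0, shut at -1). A call has 1 to 12 rows; each row shifts and turns the commanded pose from where the row before left it, along the tool's axes as they then stand; what a row does not reach is not made up. A row lasts 1/12 s, in which the tool goes at most 41.7 mm and 7.16 degrees, less where a joint would pass 70% of its speed; a pose out of reach is approached as far as the arm can. A call is refused whole if a number of a shift passes 4.17 or a number of a turn 1, either way. A call with a gripper value outside its range is refused whole. The fingers move at their own pace and stop on an object; FORCE is the grip in N (left out, the last holds). Time passes only in rows, so rows that do not move let the fingers close. It gives the time, the measured TCP pose, the force and the opening at its end, in the units of the state.
- telemetry.state(): the state, without advancing time (a new reading comes with each control period).
- cams.grab_frame(name): name is "side" or "top" or "wrist"; returns a dict with "pixels" (400x640x3 uint8, red, green, blue), "mtx" (3x3 intrinsics, pixels), "rvec" (rotation vector, rad) and "tvec" (3), from world to camera coordinates, as OpenCV has them. Camera axes: x right, y down, z forward; pixel columns grow to the right and rows downward; lengths in mm; the calibration is good to about 2 mm. A picture is of the moment at which its call begins. There is no depth.
- env.job_done(): hands the job in, once; it reports no verdict.
The state is a dict: "time_s": time; "qpos": joint angles; "qvel": joint speeds; "effort": joint torques, N m; "ee_pos": TCP position; "ee_rot": TCP orientation; "force": force on the tool from outside, world axes, zero at the start; "torque": the same for the moment, N m; "gripper_width": finger opening in mm.
Only numpy, scipy, OpenCV 4.12 (cv2) and the standard library are available. Lean on these libraries where they do the work, as an engineer would, in place of code of your own. Each camera call takes 0.05 s, during which the arm holds its last target. There are 200 camera calls.

## Task

Set the room's four things in their own holders on the wooden service tray: the big soap box lying flat in the rectangular dish and lined up with it, the round tin flat in the round dish, the tall bottle upright in the deep cup, and the tumbler upright, mouth up, on the middle of the square cork coaster. The guest's own smaller bottle and smaller soap box look much the same: leave both where they are.

Things in the scene. Friction and masses are not known exactly. Their poses are not given: they have to be found in the camera images.
- soap_box: Big boxed soap, white paper block with a brown band round its middle, 76 x 48 mm and 26 mm high, lying flat; it stands on the 3 mm thick grey desk pad with the other loose things, in no fixed place. Origin: centre of its underside; x along the 76 mm, z up. Grip across the 48 mm (y). About 100 g.
- tin: Closed round metal tin lying flat, 62 mm across its lid (top 10 mm), 60 mm below, 26 mm high; it stands on the 3 mm thick grey desk pad with the other loose things, in no fixed place. Origin: centre of its underside, z up. About 80 g.
- bottle: Tall white bottle with grey cap, upright: body 34 mm in diameter up to 54 mm, cap 29 mm in diameter from 57 mm, 72 mm high in all; it stands on the 3 mm thick grey desk pad with the other loose things, in no fixed place. Origin: centre of its underside, z up. About 60 g.
- tumbler: White ceramic tumbler without handle, open upwards, 58 mm across at the foot and 62 mm at the rim, 70 mm high, wall 3 mm; it stands on the 3 mm thick grey desk pad with the other loose things, in no fixed place. Origin: centre of its underside, z up. About 180 g.
- small_bottle: LOOK-ALIKE, to be left: the guest's small bottle, like the tall one but 26 mm in diameter and 48 mm high; it stands on the 3 mm thick grey desk pad with the other loose things, in no fixed place. Origin: centre of its underside, z up. Nothing in the work area is higher than 85 mm, so carry things with their undersides 90 mm or more above the table.
- small_soap_box: LOOK-ALIKE, to be left: the guest's small soap box, like the big one but 50 x 32 mm and 18 mm high; it stands on the 3 mm thick grey desk pad with the other loose things, in no fixed place. Origin: centre of its underside, x along the 50 mm, z up. A black clock (46 mm high) and a blue ring box (35 mm) of no concern stand on the pad too; neighbours there are 95 mm or more apart, centre to centre.
- soap_dish: White rectangular dish, 106 x 80 mm outside and 10 mm high, 98 x 72 mm inside, its floor 4 mm above its underside, so the rim stands 6 mm above the floor; fixed in the wooden tray, in any of its four quarters. Origin: centre of its underside; x along the 106 mm, z up. Fingers beside the soap come down over the rim: hold the soap with the fingertips 10 mm or so above its underside.
- round_dish: White round dish, 98 mm across and 10 mm high, about 87 mm inside, its floor 4 mm above its underside, so the rim stands 6 mm above the floor; fixed in the wooden tray, in any of its four quarters. Origin: centre of its underside, z up. Fingers beside the tin come down over the rim: hold the tin with the fingertips 10 mm or so above its underside.
- bottle_cup: White deep round cup, 68 mm across and 28 mm high, 55 to 60 mm inside, its floor 5 mm above its underside; fixed in the wooden tray, in any of its four quarters. Origin: centre of its underside, z up. Hold the bottle with the fingertips 27 mm or more above its underside, so that they stay over the cup's rim.
- coaster: Square cork coaster, 92 x 92 x 6 mm, flat, without rim; fixed in the wooden tray, in any of its four quarters. Origin: centre of its underside, z up. The dark wooden tray under the holders is fixed, left or right of the pad, 240 x 240 mm, rim 18 mm high, floor 6 mm above the table; holders' centres are 113 mm apart.

How it is judged (in metres and radians):
At the end, for the whole second after the job is handed in: Bottle within 12 mm of its cup's centre; soap box within 17, tin and tumbler within 15 mm of their holders' centres; each on the holder's floor (4 mm), upright (0.12 rad), at rest; soap box within 0.35 rad of its dish's length; both look-alikes within 15 mm of their start (horizontal distance between bottle and bottle_cup below 0.012 m and z of bottle in the frame of bottle_cup between 0.001 and 0.009 m and angle between each of bottle, soap_box, tin, tumbler's own z axis and vertical below 0.12 rad and linear speed of each of bottle, soap_box, tin, tumbler below 0.02 m/s and angular speed of each of bottle, soap_box, tin, tumbler below 0.2 rad/s and horizontal distance between soap_box and soap_dish below 0.017 m and z of soap_box in the frame of soap_dish between 0 and 0.008 m and horizontal distance between tin and round_dish below 0.015 m and z of tin in the frame of round_dish between 0 and 0.008 m and horizontal distance between tumbler and coaster below 0.015 m and z of tumbler in the frame of coaster between 0.002 and 0.01 m and angle between the x axis of soap_box and the x axis of soap_dish, either way round below 0.35 rad and distance of each of small_bottle, small_soap_box from where it was at the start of the episode below 0.015 m); the robot touches nothing.
It fails at once if the guest's small bottle is moved more than 30 mm or tipped over (distance of small_bottle from where it was at the start of the episode above 0.03 m or angle between small_bottle's own z axis and vertical above 0.7 rad).
It fails at once if the guest's small soap box is moved more than 30 mm (distance of small_soap_box from where it was at the start of the episode above 0.03 m).
It also fails if it takes over 112 s, if anything falls off the work surface, if the arm or the gripper's body presses on something with over 40 N, if the wrist force passes 120 N, or if a joint passes its speed limit or range.

## Working session

There is one attempt and no reset: what is moved stays moved. The work goes in short steps, Python scripts to look and compute and a shell command to move; the robot and the scene stay as the last step left them, time stands still between calls to the robot, and variables do not carry over. Pictures are saved under pics/ and viewed, about 12 in all and at most 16, crops included, and the job is handed in when it is done.

```bash
ls; mkdir -p pics; cat > h.py <<'E'
import numpy as np, cv2
from workcell import telemetry, cams, env
def grab(n,f):
    d=cams.grab_frame(n); cv2.imwrite(f'pics/{f}.png',cv2.cvtColor(d['pixels'],cv2.COLOR_RGB2BGR))
    np.savez(f'pics/{f}.npz',**{k:np.array(v) for k,v in d.items()}); return d
def ld(f): return np.load(f'pics/{f}.npz')
def ray(d,uv):
    R=cv2.Rodrigues(d['rvec'].astype(float))[0]; t=d['tvec'].astype(float).reshape(3)
    v=R.T@np.linalg.inv(d['mtx'])@np.array([uv[0],uv[1],1.]); return -R.T@t, v
def onz(d,uv,z):
    c,v=ray(d,uv); return (c+v*(z-c[2])/v[2])
def tri(obs): # [(d,uv),..]
    A=np.zeros((3,3));b=np.zeros(3); L=[]
    for d,uv in obs:
        c,v=ray(d,uv); v=v/np.linalg.norm(v); P=np.eye(3)-np.outer(v,v); A+=P;b+=P@c; L.append((c,P))
    x=np.linalg.solve(A,b); return x,[np.linalg.norm(P@(x-c)) for c,P in L]
def proj(d,p): return cv2.projectPoints(np.array(p,float).reshape(-1,3),d['rvec'].astype(float),d['tvec'].astype(float),d['mtx'].astype(float),None)[0].reshape(-1,2)
E
python3 - <<'E'
from h import *
s=telemetry.state(); print(s)
for n in ('top','side','wrist'):
    d=grab(n,n+'0'); print(n,ray(d,(320,200)),d['mtx'][0,0])
E
```

```text
pics
{'time_s': 0.0, 'qpos': array([ 6.41714421e+01,  1.83510541e+01,  8.97054421e+01, -1.10397869e-03,
        7.20418919e+01, -1.14592469e+00]), 'qvel': array([-0.01864182,  0.10862088,  0.00668476, -0.02634549, -0.10805377,
        0.018065  ]), 'effort': array([ 1.29992721e-03, -4.12465811e+01, -2.31970417e+01,  7.27177807e-02,
        4.60649945e-02, -1.45769591e-04]), 'ee_pos': array([239.9237952 , 522.05789227, 235.13264481]), 'ee_rot': array([-1.79901610e+02, -9.18248171e-04,  1.55317707e+02]), 'force': array([-0.00414023,  0.6947295 , -0.79932346]), 'torque': array([-0.05006883, -0.01740744, -0.02068457]), 'gripper_width': 90.79927099238265}
top (array([ 385.01001218,   20.77783094, 1052.88559037]), array([ 0.18489127, -0.00286805, -0.98275654])) 439.38461107198646
side (array([  95.98410036, -432.94284772,  540.95185692]), array([ 0.57709662,  0.5288968 , -0.6223367 ])) 390.4870042516251
wrist (array([170.02293504, 554.50747598, 385.29184986]), array([ 0.2552587 , -0.11432355, -0.96012539])) 291.15099449885304
```

View pics/top0.png

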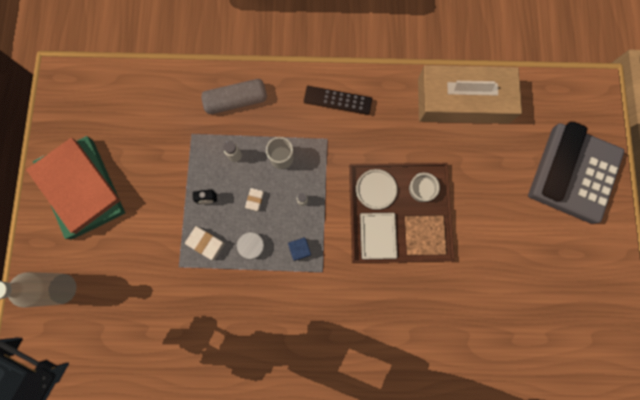

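View pics/side0.png

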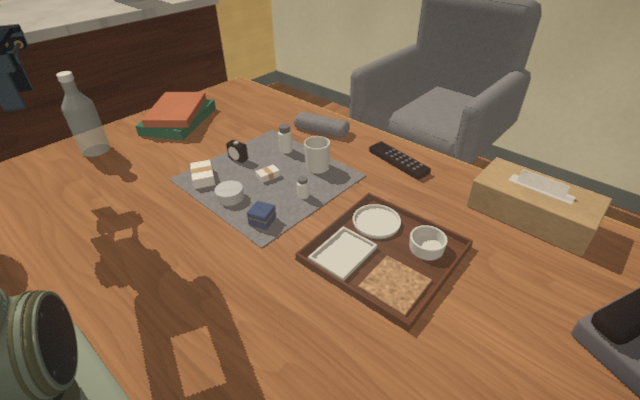

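The top view shows the pad at about (180–327, 135–270), with the soap box at (204,243), tin (250,246), tumbler (279,152), tall bottle (232,150), small box (255,199) and small bottle (301,199). The tray is on the right: round dish (376,189), cup (424,187), soap dish (378,236), coaster (425,236). The side view agrees. I'll enlarge both.

```bash
python3 - <<'E'
import cv2
def crop(f,x0,y0,x1,y1,s,o):
    i=cv2.imread(f'pics/{f}.png')[y0:y1,x0:x1]; i=cv2.resize(i,None,fx=s,fy=s,interpolation=cv2.INTER_CUBIC)
    for k in range((x0+9)//10*10,x1,10):
        cv2.line(i,((k-x0)*s,0),((k-x0)*s,12 if k%50 else 25),(0,255,255),1)
        if k%20==0: cv2.putText(i,str(k),((k-x0)*s+2,22),0,.4,(0,255,255))
    for k in range((y0+9)//10*10,y1,10):
        cv2.line(i,(0,(k-y0)*s),(12,(k-y0)*s),(0,255,255),1); cv2.putText(i,str(k),(14,(k-y0)*s+4),0,.4,(0,255,255))
    return i
a=crop('top0',175,130,335,280,4,0); cv2.imwrite('pics/c1.png',crop('top0',180,130,335,250+22,4,0)[:596])
cv2.imwrite('pics/c2.png',crop('side0',170,115,370,240,4,0))
cv2.imwrite('pics/c3.png',crop('top0',345,155,460,270,5,0))
cv2.imwrite('pics/c4.png',crop('side0',295,190,475,325,4,0))
E
```

```text
(no output)
```

View pics/c1.png

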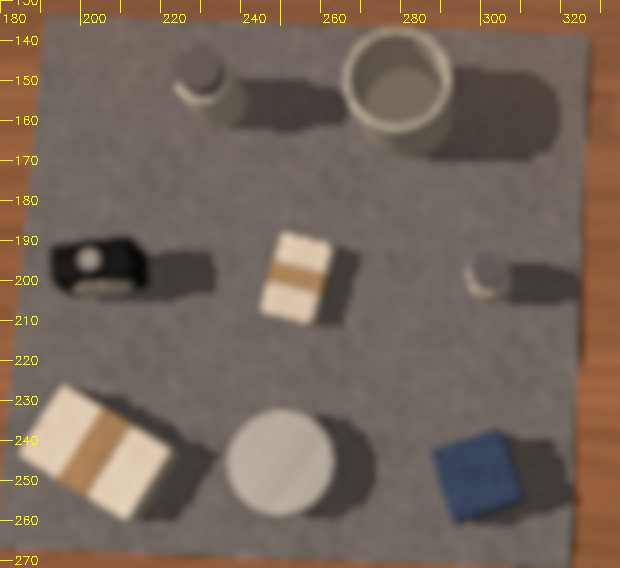

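View pics/c2.png

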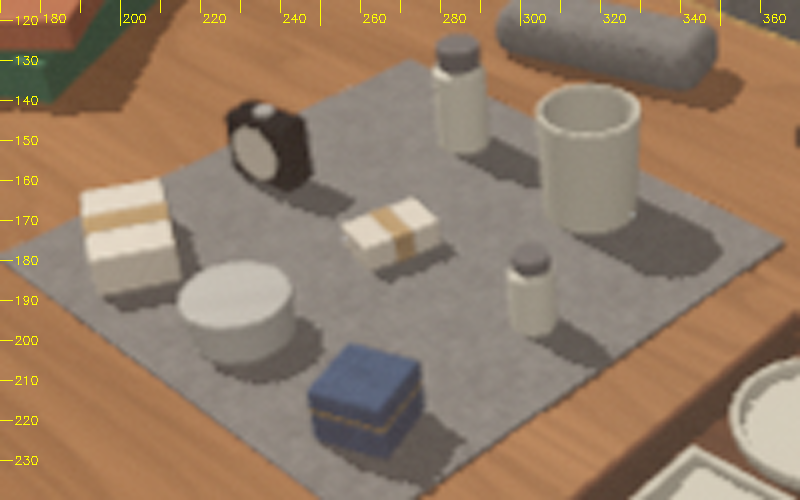

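View pics/c3.png

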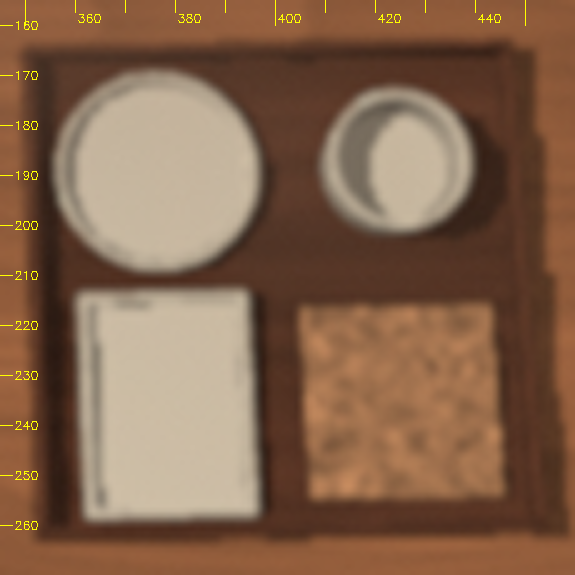

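View pics/c4.png

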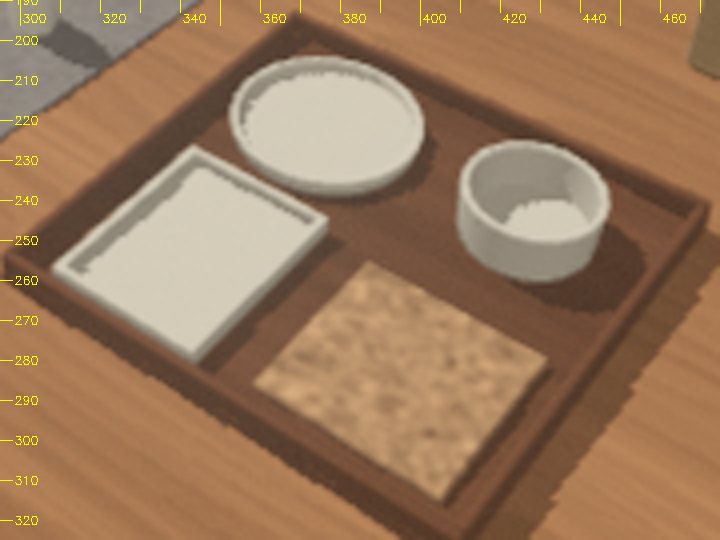

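c1/c3 (top) and c2/c4 (side) show sharp enough lid, rim and cap ellipses and box corners. I read those off and triangulate them.

```bash
cat > m.py <<'E'
from h import *
T,S=ld('top0'),ld('side0')
c1=lambda p:(180+p[0]/4,130+p[1]/4); c2=lambda p:(170+p[0]/4,115+p[1]/4)
c3=lambda p:(345+p[0]/5,155+p[1]/5); c4=lambda p:(295+p[0]/4,190+p[1]/4)
M={'tin26':(c1((281,462)),c2((236,294))),'bot72':(c1((201,68)),c2((459,43))),'tum70':(c1((397.5,80)),c2((588,110))),
'sbot48':(c1((488,270)),c2((531,252))),
'round16':(c3((158,170.5)),c4((327,122))),'cup34':(c3((398,160)),c4((533,191)))}
for k,(a,b) in M.items(): x,e=tri([(T,a),(S,b)]); print(k,x.round(1),np.round(e,1))
for nm,z,A,B in [('dish',16,[(75,291),(250,289),(262,516),(86,521)],[(193,146),(328,221),(194,353),(53,267)]),('coaster',12,[(299,305),(493,303),(504,498),(310,498)],[(370,261),(547,357),(443,500),(255,382)])]:
    P=np.array([tri([(T,c3(a)),(S,c4(b))])[0] for a,b in zip(A,B)]); print(nm,P.round(1).tolist(),P.mean(0).round(1))
    Q=np.array([onz(T,c3(a),z) for a in A]); print(' onz',Q.round(1).tolist(),Q.mean(0).round(1),[round(np.linalg.norm(Q[i]-Q[i-1]),1) for i in range(4)])
for nm,z,A in [('soap',29,[(66,385),(172,452),(127,521),(20,453)]),('small',21,[(284,232),(333,243),(309,325),(260,312)])]:
    Q=np.array([onz(T,c1(a),z) for a in A]); print(nm,Q.round(1).tolist(),Q.mean(0).round(1),[round(np.linalg.norm(Q[i]-Q[i-1]),1) for i in range(4)])
    print(' side',((proj(S,Q)-[170,115])*4).round(0).tolist())
    d=Q[1]-Q[0]; print(' yaw edge01',np.degrees(np.arctan2(d[1],d[0])), (lambda d:np.degrees(np.arctan2(d[1],d[0])))(Q[2]-Q[1]))
E
python3 m.py
```

```text
tin26 [467.  177.   31.3] [0.5 0.5]
bot72 [688.5 227.   78.7] [0.3 0.3]
tum70 [684.7 114.   75.2] [0.2 0.2]
sbot48 [578.2  59.3  55. ] [0.6 0.6]
round16 [ 609.3 -118.    16.1] [0.5 0.5]
cup34 [ 612.5 -229.3   36.6] [0.3 0.3]
dish [[550.0, -78.4, 16.4], [551.3, -160.8, 18.1], [444.5, -165.4, 22.2], [441.6, -84.1, 19.9]] [ 496.8 -122.2   19.1]
 onz [[550.0, -78.4, 16.0], [552.7, -162.2, 16.0], [444.9, -166.5, 16.0], [441.0, -83.9, 16.0]] [ 497.1 -122.8   16. ] [np.float64(109.1), np.float64(83.8), np.float64(107.8), np.float64(82.7)]
coaster [[546.2, -186.5, 12.6], [547.6, -277.5, 16.3], [456.1, -281.5, 15.0], [454.4, -190.1, 14.0]] [ 501.1 -233.9   14.5]
 onz [[546.0, -186.3, 12.0], [548.9, -279.6, 12.0], [455.9, -281.8, 12.0], [454.1, -190.1, 12.0]] [ 501.2 -234.5   12. ] [np.float64(92.1), np.float64(93.3), np.float64(93.1), np.float64(91.8)]
soap [[509.1, 305.4, 29.0], [471.3, 241.2, 29.0], [431.0, 264.7, 29.0], [468.9, 329.2, 29.0]] [470.1 285.1  29. ] [np.float64(46.7), np.float64(74.6), np.float64(46.6), np.float64(74.8)]
 side [[161.0, 182.0], [172.0, 250.0], [88.0, 265.0], [81.0, 196.0]]
 yaw edge01 -120.52690215808161 149.7114948669863
small [[605.0, 183.8, 21.0], [598.9, 154.2, 21.0], [548.9, 166.3, 21.0], [556.1, 195.7, 21.0]] [577.2 175.   21. ] [np.float64(50.3), np.float64(30.3), np.float64(51.4), np.float64(30.3)]
 side [[415.0, 200.0], [441.0, 223.0], [364.0, 252.0], [340.0, 228.0]]
 yaw edge01 -101.66096770810223 166.42746335600077
```

Both views agree. The measured heights are within 2–4 mm of expected, the box sizes match, and the holders form a 113 mm square turned 2°. Centres: dish (497,-122), round dish (609,-118), cup (613,-230), coaster (501,-234). Soap box first: centre (470,285), long axis at 59.6°.

```bash
cat > go.py <<'E'
import sys
from h import *
from scipy.spatial.transform import Rotation as Ro
s=telemetry.state(); p=s['ee_pos']; R=Ro.from_euler('xyz',s['ee_rot'],degrees=True).as_matrix()
yaw=np.degrees(np.arctan2(R[1,0],R[0,0])); t=[float(a) for a in sys.argv[1:]]
if len(t)==4:
    dy=(t[3]-yaw+180)%360-180; print('turn units (first):',round(-dy/5,2)); yaw=t[3]
    c,n=np.cos(np.radians(yaw)),np.sin(np.radians(yaw)); d=np.array(t[:3])-p
    print('then cm  x %.2f y %.2f z %.2f'%((c*d[0]+n*d[1])/10,(n*d[0]-c*d[1])/10,-d[2]/10))
print('t',round(s['time_s'],2),'p',p.round(1),'rot',s['ee_rot'].round(1),'F',s['force'].round(1),'w',round(s['gripper_width'],1),'q6',s['qpos'][5].round(0))
E
python3 -m inch '[{"x":-2.57,"y":-0.99,"z":0.4,"gripper":1},{"x":-2.57,"y":-0.99,"z":0.4},{"x":-2.57,"y":-0.99,"z":0.4},{"x":-2.57,"y":-0.99,"z":0.4},{"x":-2.57,"y":-0.99,"z":0.4},{"x":-2.57,"y":-0.99,"z":0.4},{"x":-2.57,"y":-0.99,"z":0.4},{"x":-2.57,"y":-0.99,"z":0.4},{"x":-2.57,"y":-0.99,"z":0.4},{"x":-2.57,"y":-0.99,"z":0.4},{"x":-2.57,"y":-0.99,"z":0.4},{"x":-2.57,"y":-0.99,"z":0.4}]'
python3 -m inch '[{"yaw":1},{"yaw":1},{"yaw":1},{"yaw":1},{"yaw":1},{"yaw":1},{"yaw":1},{"yaw":1},{"yaw":1},{"yaw":1}]'
python3 -m inch '[{"yaw":1},{"yaw":1},{"yaw":1},{"yaw":1},{"yaw":1},{"yaw":1},{"yaw":1},{"yaw":1},{"yaw":1},{"yaw":0.14},{},{}]'
python3 go.py 470 285 35 59.6
```

```text
turn units (first): 19.14
then cm  x -8.81 y 31.84 z 20.03
t 0.15 p [240.  522.1 235.3] rot [-179.9   -0.   155.3] F [-0.  -0.6  0.9] w 91.1 q6 -1.0invalid input
invalid input
invalid input
```

```bash
python3 -m inch '[{"x":-2.57,"y":-0.99,"z":0.4,"yaw":0,"gripper":1}]'; python3 -m inch; python3 go.py
```

```text
time_s: 0.23
ee_pos: [257.5, 505.3, 232.0]
ee_rot: [179.9, -0.1, 155.5]
force: [1.3, 1.5, -0.4]
gripper_width: 91.4
t 0.23 p [257.5 505.3 232. ] rot [ 1.799e+02 -1.000e-01  1.555e+02] F [ 1.3  1.5 -0.4] w 91.4 q6 -4.0invalid input
```

All five keys are needed in each row.

```bash
python3 -m inch '[{"x":-2.57,"y":-0.99,"z":0.4,"yaw":0,"gripper":1},{"x":-2.57,"y":-0.99,"z":0.4,"yaw":0,"gripper":1},{"x":-2.57,"y":-0.99,"z":0.4,"yaw":0,"gripper":1},{"x":-2.57,"y":-0.99,"z":0.4,"yaw":0,"gripper":1},{"x":-2.57,"y":-0.99,"z":0.4,"yaw":0,"gripper":1},{"x":-2.57,"y":-0.99,"z":0.4,"yaw":0,"gripper":1},{"x":-2.57,"y":-0.99,"z":0.4,"yaw":0,"gripper":1},{"x":-2.57,"y":-0.99,"z":0.4,"yaw":0,"gripper":1},{"x":-2.57,"y":-0.99,"z":0.4,"yaw":0,"gripper":1},{"x":-2.57,"y":-0.99,"z":0.4,"yaw":0,"gripper":1},{"x":-2.57,"y":-0.99,"z":0.4,"yaw":0,"gripper":1}]'
python3 -m inch '[{"x":0,"y":0,"z":0.4,"yaw":1,"gripper":1},{"x":0,"y":0,"z":0.4,"yaw":1,"gripper":1},{"x":0,"y":0,"z":0.4,"yaw":1,"gripper":1},{"x":0,"y":0,"z":0.4,"yaw":1,"gripper":1},{"x":0,"y":0,"z":0.4,"yaw":1,"gripper":1},{"x":0,"y":0,"z":0.4,"yaw":1,"gripper":1},{"x":0,"y":0,"z":0.4,"yaw":1,"gripper":1},{"x":0,"y":0,"z":0.4,"yaw":1,"gripper":1},{"x":0,"y":0,"z":0.4,"yaw":1,"gripper":1},{"x":0,"y":0,"z":0.4,"yaw":1,"gripper":1}]'
python3 -m inch '[{"x":0,"y":0,"z":0,"yaw":1,"gripper":1},{"x":0,"y":0,"z":0,"yaw":1,"gripper":1},{"x":0,"y":0,"z":0,"yaw":1,"gripper":1},{"x":0,"y":0,"z":0,"yaw":1,"gripper":1},{"x":0,"y":0,"z":0,"yaw":1,"gripper":1},{"x":0,"y":0,"z":0,"yaw":1,"gripper":1},{"x":0,"y":0,"z":0,"yaw":1,"gripper":1},{"x":0,"y":0,"z":0,"yaw":1,"gripper":1},{"x":0,"y":0,"z":0,"yaw":1,"gripper":1},{"x":0,"y":0,"z":0,"yaw":0.14,"gripper":1},{"x":0,"y":0,"z":0,"yaw":0,"gripper":1},{"x":0,"y":0,"z":0,"yaw":0,"gripper":1}]'
python3 go.py 470 285 35 59.6
python3 -c "
from h import *
grab('wrist','w1')"
```

```text
time_s: 1.15
ee_pos: [471.4, 284.6, 187.5]
ee_rot: [-180.0, -0.0, 155.3]
force: [-0.1, 0.8, -0.5]
gripper_width: 91.5
time_s: 1.98
ee_pos: [470.6, 285.6, 147.5]
ee_rot: [-180.0, 0.0, 105.1]
force: [0.0, -0.2, -0.0]
gripper_width: 91.7
time_s: 2.98
ee_pos: [470.7, 285.7, 147.8]
ee_rot: [-180.0, 0.0, 59.7]
force: [0.7, 0.3, -0.4]
gripper_width: 91.1
turn units (first): 0.02
then cm  x -0.09 y -0.02 z 11.28
t 2.98 p [470.7 285.7 147.8] rot [-180.     0.    59.7] F [ 0.7  0.3 -0.4] w 91.1 q6 60.0
```

View pics/w1.png

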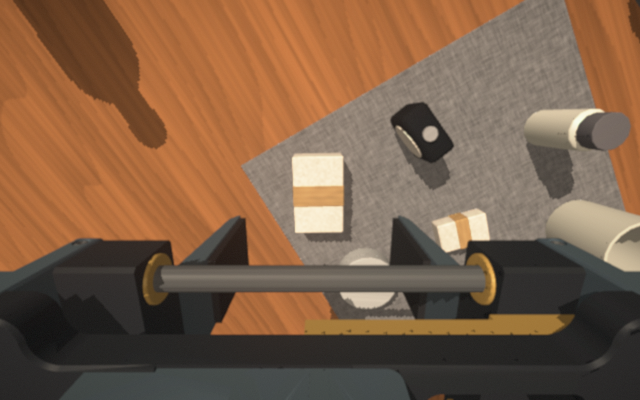

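The soap box (293–344, 153–232) is square to the jaws and centred between the fingers. Measuring its top centre (about (318,187)) also checks the position.

```bash
python3 - <<'E'
from h import *
W=ld('w1'); 
Q=np.array([onz(W,u,29) for u in [(293,154),(343,154),(344,222),(294,222)]]); print(Q.round(1),Q.mean(0))
print(onz(W,(318,196),29), tri([(W,(318,196.5)),(ld('top0'),(204,243.3))]))
E
python3 -m inch '[{"x":0,"y":0,"z":0.9,"yaw":0,"gripper":1},{"x":0,"y":0,"z":1.2,"yaw":0,"gripper":1},{"x":0,"y":0,"z":1.2,"yaw":0,"gripper":1},{"x":0,"y":0,"z":1.2,"yaw":0,"gripper":1},{"x":0,"y":0,"z":1.2,"yaw":0,"gripper":1},{"x":0,"y":0,"z":1.2,"yaw":0,"gripper":1},{"x":0,"y":0,"z":1.2,"yaw":0,"gripper":1},{"x":0,"y":0,"z":1.2,"yaw":0,"gripper":1},{"x":0,"y":0,"z":1.2,"yaw":0,"gripper":1},{"x":0,"y":0,"z":0.78,"yaw":0,"gripper":1},{"x":0,"y":0,"z":0,"yaw":0,"gripper":1}]'
python3 -m inch '[{"x":0,"y":0,"z":0,"yaw":0,"gripper":-0.3},{"x":0,"y":0,"z":0,"yaw":0,"gripper":-0.3},{"x":0,"y":0,"z":0,"yaw":0,"gripper":-0.3},{"x":0,"y":0,"z":0,"yaw":0,"gripper":-0.3},{"x":0,"y":0,"z":0,"yaw":0,"gripper":-0.3},{"x":0,"y":0,"z":0,"yaw":0,"gripper":-0.3},{"x":0,"y":0,"z":0,"yaw":0,"gripper":-0.3},{"x":0,"y":0,"z":0,"yaw":0,"gripper":-0.3}]' 20
python3 go.py
```

```text
[[471.9 334.7  29. ]
 [511.6 311.5  29. ]
 [480.1 252.7  29. ]
 [437.7 277.5  29. ]] [475.33203069 294.11945719  29.        ]
[471.47311946 288.50077679  29.        ] (array([470.28120159, 286.68608548,  23.02932647]), [np.float64(0.09884871149585632), np.float64(0.09884871149589179)])
time_s: 3.95
ee_pos: [469.5, 285.0, 33.1]
ee_rot: [-179.9, 0.2, 59.6]
force: [-0.6, -0.9, -0.9]
gripper_width: 91.2
time_s: 4.62
ee_pos: [470.8, 285.8, 35.4]
ee_rot: [180.0, -0.0, 59.6]
force: [-0.4, -0.7, 1.7]
gripper_width: 47.5
t 4.62 p [470.8 285.8  35.4] rot [180.   -0.   59.6] F [-0.4 -0.7  1.7] w 47.5 q6 60.0
```

```bash
python3 -m inch '[{"x":0,"y":0,"z":-0.8,"yaw":0,"gripper":-0.3},{"x":0,"y":0,"z":-1.4,"yaw":0,"gripper":-0.3},{"x":0,"y":0,"z":-1.6,"yaw":0,"gripper":-0.3},{"x":0,"y":0,"z":-1.6,"yaw":0,"gripper":-0.3},{"x":0,"y":0,"z":-1.6,"yaw":0,"gripper":-0.3},{"x":0,"y":0,"z":-1.6,"yaw":0,"gripper":-0.3},{"x":0,"y":0,"z":-1.4,"yaw":0,"gripper":-0.3},{"x":0,"y":0,"z":-1.0,"yaw":0,"gripper":-0.3},{"x":0,"y":0,"z":-0.5,"yaw":0,"gripper":-0.3}]'
python3 -m inch '[{"x":0,"y":0,"z":0,"yaw":0.96,"gripper":-0.3},{"x":0,"y":0,"z":0,"yaw":0.96,"gripper":-0.3},{"x":0,"y":0,"z":0,"yaw":0.96,"gripper":-0.3},{"x":0,"y":0,"z":0,"yaw":0.96,"gripper":-0.3},{"x":0,"y":0,"z":0,"yaw":0.96,"gripper":-0.3},{"x":0,"y":0,"z":0,"yaw":0.96,"gripper":-0.3},{"x":0,"y":0,"z":0,"yaw":0.96,"gripper":-0.3},{"x":0,"y":0,"z":0,"yaw":0.96,"gripper":-0.3},{"x":0,"y":0,"z":0,"yaw":0.96,"gripper":-0.3},{"x":0,"y":0,"z":0,"yaw":0.96,"gripper":-0.3},{"x":0,"y":0,"z":0,"yaw":0.96,"gripper":-0.3},{"x":0,"y":0,"z":0,"yaw":0.96,"gripper":-0.3}]'
python3 -m inch '[{"x":0.1,"y":1,"z":0,"yaw":0,"gripper":-0.3},{"x":0.1,"y":2,"z":0,"yaw":0,"gripper":-0.3},{"x":0.1,"y":2,"z":0,"yaw":0,"gripper":-0.3},{"x":0.1,"y":2,"z":0,"yaw":0,"gripper":-0.3},{"x":0.1,"y":2,"z":0,"yaw":0,"gripper":-0.3},{"x":0.1,"y":2,"z":0,"yaw":0,"gripper":-0.3},{"x":0.1,"y":2,"z":0,"yaw":0,"gripper":-0.3},{"x":0.1,"y":2,"z":0,"yaw":0,"gripper":-0.3},{"x":0.1,"y":2,"z":0,"yaw":0,"gripper":-0.3},{"x":0.1,"y":2,"z":0,"yaw":0,"gripper":-0.3},{"x":0.1,"y":2,"z":0,"yaw":0,"gripper":-0.3},{"x":0.1,"y":2,"z":0,"yaw":0,"gripper":-0.3}]'
python3 -m inch '[{"x":0,"y":2,"z":0,"yaw":0,"gripper":-0.3},{"x":0,"y":2,"z":0,"yaw":0,"gripper":-0.3},{"x":0,"y":2,"z":0,"yaw":0,"gripper":-0.3},{"x":0,"y":2,"z":0,"yaw":0,"gripper":-0.3},{"x":0,"y":2,"z":0,"yaw":0,"gripper":-0.3},{"x":0,"y":2,"z":0,"yaw":0,"gripper":-0.3},{"x":0,"y":2,"z":0,"yaw":0,"gripper":-0.3},{"x":0,"y":2,"z":0,"yaw":0,"gripper":-0.3},{"x":0,"y":1.4,"z":0,"yaw":0,"gripper":-0.3},{"x":0,"y":0.5,"z":0,"yaw":0,"gripper":-0.3},{"x":0,"y":0,"z":0,"yaw":0,"gripper":-0.3}]'
python3 go.py 497 -122 43 2
python3 -c "
from h import *
grab('wrist','w2')"
```

```text
time_s: 5.37
ee_pos: [471.2, 286.0, 151.9]
ee_rot: [179.9, -0.1, 59.6]
force: [0.3, 0.5, -0.9]
gripper_width: 48.1
time_s: 6.37
ee_pos: [470.3, 285.5, 149.6]
ee_rot: [180.0, 0.1, 1.8]
force: [-0.9, -0.2, -0.6]
gripper_width: 47.9
time_s: 7.37
ee_pos: [490.2, 54.6, 149.9]
ee_rot: [180.0, 0.1, 2.2]
force: [0.7, -0.2, -0.6]
gripper_width: 48.2
time_s: 8.28
ee_pos: [496.6, -123.7, 149.9]
ee_rot: [-180.0, 0.0, 2.0]
force: [0.5, 0.1, -1.5]
gripper_width: 47.6
turn units (first): -0.0
then cm  x 0.04 y -0.17 z 10.69
t 8.28 p [ 496.6 -123.7  149.9] rot [-180.    0.    2.] F [ 0.5  0.1 -1.5] w 47.6 q6 73.0
```

View pics/w2.png

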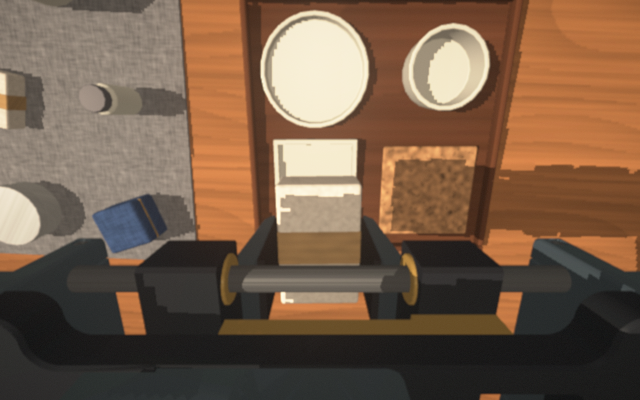

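The soap hangs over the dish, parallel to its edges; the dish's far edge is at (274–358, 140). Lowering and releasing with a partial opening.

```bash
python3 - <<'E'
from h import *
W=ld('w2')
for n,u,z in [('dish far',(274,140),16),('dish far2',(358,139),16),('cup',(449,66),34),('round',(315,69),16),('coaster',(430,191),12)]: print(n,onz(W,u,z).round(1))
E
python3 -m inch '[{"x":0,"y":-0.1,"z":0.8,"yaw":0,"gripper":-0.3},{"x":0,"y":0,"z":1.2,"yaw":0,"gripper":-0.3},{"x":0,"y":0,"z":1.2,"yaw":0,"gripper":-0.3},{"x":0,"y":0,"z":1.2,"yaw":0,"gripper":-0.3},{"x":0,"y":0,"z":1.2,"yaw":0,"gripper":-0.3},{"x":0,"y":0,"z":1.2,"yaw":0,"gripper":-0.3},{"x":0,"y":0,"z":1.2,"yaw":0,"gripper":-0.3},{"x":0,"y":0,"z":1.0,"yaw":0,"gripper":-0.3},{"x":0,"y":0,"z":0.7,"yaw":0,"gripper":-0.3},{"x":0,"y":0,"z":0.5,"yaw":0,"gripper":-0.3},{"x":0,"y":0,"z":0.4,"yaw":0,"gripper":-0.3},{"x":0,"y":0,"z":0,"yaw":0,"gripper":-0.3}]'
python3 -m inch '[{"x":0,"y":0,"z":0.1,"yaw":0,"gripper":-0.3},{"x":0,"y":0,"z":0,"yaw":0,"gripper":-0.3},{"x":0,"y":0,"z":0,"yaw":0,"gripper":0.5},{"x":0,"y":0,"z":0,"yaw":0,"gripper":0.5},{"x":0,"y":0,"z":0,"yaw":0,"gripper":0.5},{"x":0,"y":0,"z":0,"yaw":0,"gripper":0.5},{"x":0,"y":0,"z":0,"yaw":0,"gripper":0.5},{"x":0,"y":0,"z":0,"yaw":0,"gripper":0.5}]'
python3 go.py
```

```text
dish far [549.5 -78.9  16. ]
dish far2 [ 553.2 -159.4   16. ]
cup [ 617.4 -229.2   34. ]
round [ 613.7 -116.3   16. ]
coaster [ 503.3 -237.1   12. ]
time_s: 9.33
ee_pos: [496.8, -121.3, 43.5]
ee_rot: [-180.0, 0.1, 2.0]
force: [-0.3, 0.1, -0.8]
gripper_width: 48.0
time_s: 10.0
ee_pos: [497.1, -121.6, 43.2]
ee_rot: [-180.0, -0.0, 2.0]
force: [0.0, 0.2, -0.7]
gripper_width: 68.5
t 10.0 p [ 497.1 -121.6   43.2] rot [-180.   -0.    2.] F [ 0.   0.2 -0.7] w 68.5 q6 73.0
```

Soap set down. Lift and move to the tin at (467,177), keeping yaw 2°.

```bash
python3 -m inch '[{"x":0,"y":0,"z":-0.5,"yaw":0,"gripper":0.5},{"x":0,"y":0,"z":-1.2,"yaw":0,"gripper":0.5},{"x":0,"y":0,"z":-1.8,"yaw":0,"gripper":0.5},{"x":0,"y":0,"z":-1.8,"yaw":0,"gripper":0.5},{"x":0,"y":0,"z":-1.8,"yaw":0,"gripper":0.5},{"x":0,"y":0,"z":-1.8,"yaw":0,"gripper":1},{"x":0,"y":0,"z":-1.2,"yaw":0,"gripper":1},{"x":0,"y":0,"z":-0.6,"yaw":0,"gripper":1}]'
python3 -m inch '[{"x":-0.2,"y":-1.9,"z":0,"yaw":0,"gripper":1},{"x":-0.2,"y":-2.8,"z":0,"yaw":0,"gripper":1},{"x":-0.2,"y":-2.8,"z":0,"yaw":0,"gripper":1},{"x":-0.2,"y":-2.8,"z":0,"yaw":0,"gripper":1},{"x":-0.2,"y":-2.8,"z":0,"yaw":0,"gripper":1},{"x":-0.2,"y":-2.8,"z":0,"yaw":0,"gripper":1},{"x":-0.2,"y":-2.8,"z":0,"yaw":0,"gripper":1},{"x":-0.2,"y":-2.8,"z":0,"yaw":0,"gripper":1},{"x":-0.2,"y":-2.8,"z":0,"yaw":0,"gripper":1},{"x":-0.2,"y":-2.8,"z":0,"yaw":0,"gripper":1},{"x":0,"y":-2.0,"z":0,"yaw":0,"gripper":1},{"x":0,"y":-0.8,"z":0,"yaw":0,"gripper":1}]'
python3 -m inch '[{"x":0,"y":0,"z":0,"yaw":0,"gripper":1}]'
python3 go.py 467 177 35 2
python3 -c "
from h import *
grab('top','t1');grab('wrist','w3')
i=cv2.imread('pics/t1.png')[120:280,175:465]; i=cv2.resize(i,None,fx=2.5,fy=2.5,interpolation=cv2.INTER_CUBIC); cv2.imwrite('pics/t1c.png',i)"
```

```text
time_s: 10.67
ee_pos: [498.0, -121.8, 152.3]
ee_rot: [179.9, -0.2, 2.0]
force: [0.6, 0.9, 0.1]
gripper_width: 85.3
time_s: 11.67
ee_pos: [466.2, 178.8, 149.9]
ee_rot: [-180.0, 0.0, 2.2]
force: [0.5, 0.5, -0.2]
gripper_width: 91.4
time_s: 11.75
ee_pos: [466.3, 177.7, 149.9]
ee_rot: [180.0, 0.0, 2.2]
force: [0.1, -0.1, 0.0]
gripper_width: 91.6
turn units (first): 0.03
then cm  x 0.06 y 0.08 z 11.49
t 11.75 p [466.3 177.7 149.9] rot [180.    0.    2.2] F [ 0.1 -0.1  0. ] w 91.6 q6 107.0
```

View pics/t1c.png

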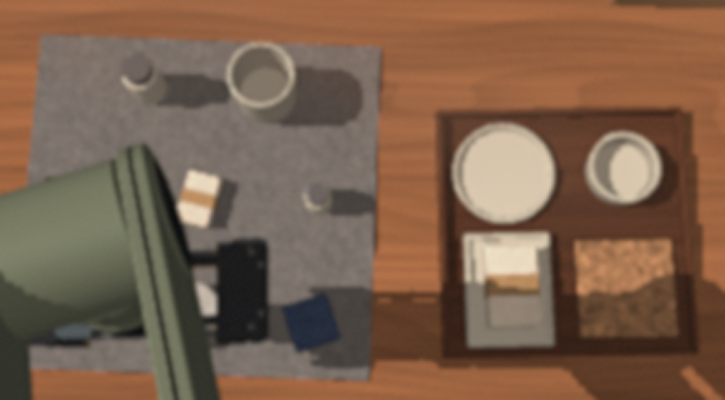

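The soap lies in the dish, centred and aligned (soap 487–540 × 246–328 inside dish 463–553 × 232–347 in the crop). Now the tin.

```bash
python3 -m inch '[{"x":0,"y":0,"z":0.9,"yaw":0,"gripper":1},{"x":0,"y":0,"z":1.2,"yaw":0,"gripper":1},{"x":0,"y":0,"z":1.2,"yaw":0,"gripper":1},{"x":0,"y":0,"z":1.2,"yaw":0,"gripper":1},{"x":0,"y":0,"z":1.2,"yaw":0,"gripper":1},{"x":0,"y":0,"z":1.2,"yaw":0,"gripper":1},{"x":0,"y":0,"z":1.2,"yaw":0,"gripper":1},{"x":0,"y":0,"z":1.2,"yaw":0,"gripper":1},{"x":0,"y":0,"z":1.2,"yaw":0,"gripper":1},{"x":0,"y":0,"z":1.0,"yaw":0,"gripper":1},{"x":0,"y":0,"z":0,"yaw":0,"gripper":1}]'
python3 -m inch '[{"x":0,"y":0,"z":0,"yaw":0,"gripper":0.1},{"x":0,"y":0,"z":0,"yaw":0,"gripper":0.1},{"x":0,"y":0,"z":0,"yaw":0,"gripper":0.1},{"x":0,"y":0,"z":0,"yaw":0,"gripper":0.1},{"x":0,"y":0,"z":0,"yaw":0,"gripper":0.1},{"x":0,"y":0,"z":0,"yaw":0,"gripper":0.1},{"x":0,"y":0,"z":0,"yaw":0,"gripper":0.1}]' 20
python3 -m inch '[{"x":0,"y":0,"z":-0.8,"yaw":0,"gripper":0.1},{"x":0,"y":0,"z":-1.4,"yaw":0,"gripper":0.1},{"x":0,"y":0,"z":-1.6,"yaw":0,"gripper":0.1},{"x":0,"y":0,"z":-1.6,"yaw":0,"gripper":0.1},{"x":0,"y":0,"z":-1.6,"yaw":0,"gripper":0.1},{"x":0,"y":0,"z":-1.6,"yaw":0,"gripper":0.1},{"x":0,"y":0,"z":-1.4,"yaw":0,"gripper":0.1},{"x":0,"y":0,"z":-1.0,"yaw":0,"gripper":0.1},{"x":0,"y":0,"z":-0.5,"yaw":0,"gripper":0.1},{"x":0,"y":0,"z":0,"yaw":0,"gripper":0.1}]'
python3 go.py 610 -117.5 43 2
```

```text
time_s: 12.77
ee_pos: [465.2, 175.0, 33.0]
ee_rot: [179.9, 0.3, 1.9]
force: [-0.0, 0.3, 0.4]
gripper_width: 91.2
time_s: 13.35
ee_pos: [467.0, 176.8, 35.7]
ee_rot: [-180.0, -0.1, 2.0]
force: [-1.1, 0.6, 3.8]
gripper_width: 60.9
time_s: 14.18
ee_pos: [467.0, 176.7, 151.2]
ee_rot: [-180.0, -0.1, 2.0]
force: [-0.7, 0.7, -0.5]
gripper_width: 60.9
turn units (first): 0.0
then cm  x 13.27 y 29.90 z 10.82
t 14.18 p [467.  176.7 151.2] rot [-1.8e+02 -1.0e-01  2.0e+00] F [-0.7  0.7 -0.5] w 60.9 q6 107.0
```

```bash
python3 -m inch '[{"x":0.5,"y":1.0,"z":0,"yaw":0,"gripper":0.1},{"x":0.9,"y":2.0,"z":0,"yaw":0,"gripper":0.1},{"x":0.9,"y":2.0,"z":0,"yaw":0,"gripper":0.1},{"x":0.9,"y":2.0,"z":0,"yaw":0,"gripper":0.1},{"x":0.9,"y":2.0,"z":0,"yaw":0,"gripper":0.1},{"x":0.9,"y":2.0,"z":0,"yaw":0,"gripper":0.1},{"x":0.9,"y":2.0,"z":0,"yaw":0,"gripper":0.1},{"x":0.9,"y":2.0,"z":0,"yaw":0,"gripper":0.1},{"x":0.9,"y":2.0,"z":0,"yaw":0,"gripper":0.1},{"x":0.9,"y":2.0,"z":0,"yaw":0,"gripper":0.1},{"x":0.9,"y":2.0,"z":0,"yaw":0,"gripper":0.1},{"x":0.9,"y":2.0,"z":0,"yaw":0,"gripper":0.1}]'
python3 -m inch '[{"x":0.9,"y":2.0,"z":0,"yaw":0,"gripper":0.1},{"x":0.9,"y":2.0,"z":0,"yaw":0,"gripper":0.1},{"x":0.7,"y":1.7,"z":0,"yaw":0,"gripper":0.1},{"x":0.3,"y":0.9,"z":0,"yaw":0,"gripper":0.1},{"x":0.1,"y":0.3,"z":0,"yaw":0,"gripper":0.1},{"x":0,"y":0,"z":0,"yaw":0,"gripper":0.1},{"x":0,"y":0,"z":0,"yaw":0,"gripper":0.1}]'
python3 go.py 610 -117.5 43 2
python3 -c "
from h import *
grab('side','s1')
i=cv2.imread('pics/s1.png')[115:330,170:480]; i=cv2.resize(i,None,fx=2.5,fy=2.5,interpolation=cv2.INTER_CUBIC); cv2.imwrite('pics/s1c.png',i)"
```

```text
time_s: 15.18
ee_pos: [578.3, -51.6, 148.7]
ee_rot: [-180.0, 0.2, 2.0]
force: [0.1, -0.1, -0.6]
gripper_width: 61.0
time_s: 15.77
ee_pos: [609.3, -117.1, 149.6]
ee_rot: [-179.9, 0.1, 2.0]
force: [-0.5, -0.2, 0.4]
gripper_width: 60.9
turn units (first): 0.0
then cm  x 0.07 y 0.04 z 10.66
t 15.77 p [ 609.3 -117.1  149.6] rot [-1.799e+02  1.000e-01  2.000e+00] F [-0.5 -0.2  0.4] w 60.9 q6 76.0
```

View pics/s1c.png

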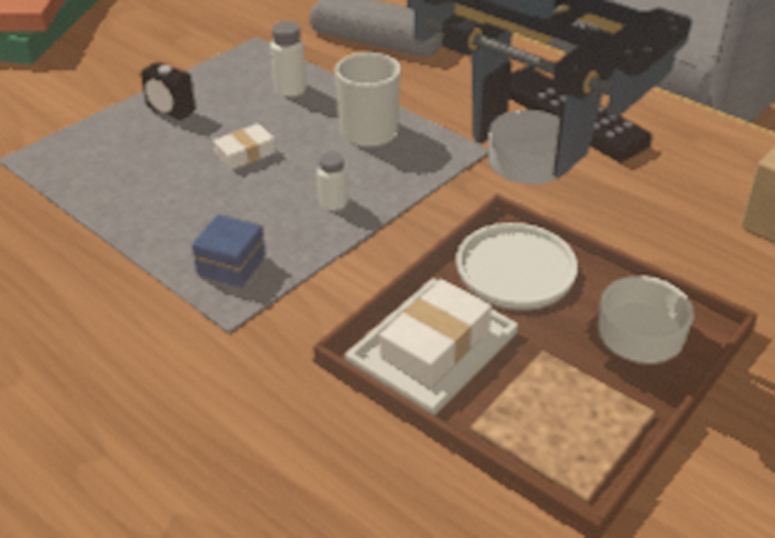

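The tin is held level at crop (530,145), and the soap is flat in its dish. Lower, release and lift.

```bash
python3 -m inch '[{"x":0,"y":0,"z":0.8,"yaw":0,"gripper":0.1},{"x":0,"y":0,"z":1.2,"yaw":0,"gripper":0.1},{"x":0,"y":0,"z":1.2,"yaw":0,"gripper":0.1},{"x":0,"y":0,"z":1.2,"yaw":0,"gripper":0.1},{"x":0,"y":0,"z":1.2,"yaw":0,"gripper":0.1},{"x":0,"y":0,"z":1.2,"yaw":0,"gripper":0.1},{"x":0,"y":0,"z":1.2,"yaw":0,"gripper":0.1},{"x":0,"y":0,"z":1.0,"yaw":0,"gripper":0.1},{"x":0,"y":0,"z":0.7,"yaw":0,"gripper":0.1},{"x":0,"y":0,"z":0.5,"yaw":0,"gripper":0.1},{"x":0,"y":0,"z":0.45,"yaw":0,"gripper":0.1},{"x":0,"y":0,"z":0,"yaw":0,"gripper":0.1}]'
python3 -m inch '[{"x":0,"y":0,"z":0,"yaw":0,"gripper":0.1},{"x":0,"y":0,"z":0,"yaw":0,"gripper":0.1},{"x":0,"y":0,"z":0,"yaw":0,"gripper":0.65},{"x":0,"y":0,"z":0,"yaw":0,"gripper":0.65},{"x":0,"y":0,"z":0,"yaw":0,"gripper":0.65},{"x":0,"y":0,"z":0,"yaw":0,"gripper":0.65},{"x":0,"y":0,"z":0,"yaw":0,"gripper":0.65}]'
python3 -m inch '[{"x":0,"y":0,"z":-0.5,"yaw":0,"gripper":0.65},{"x":0,"y":0,"z":-1.2,"yaw":0,"gripper":0.65},{"x":0,"y":0,"z":-1.8,"yaw":0,"gripper":0.65},{"x":0,"y":0,"z":-1.8,"yaw":0,"gripper":0.65},{"x":0,"y":0,"z":-1.8,"yaw":0,"gripper":0.65},{"x":0,"y":0,"z":-1.8,"yaw":0,"gripper":0.65},{"x":0,"y":0,"z":-1.2,"yaw":0,"gripper":0.65},{"x":0,"y":0,"z":-0.6,"yaw":0,"gripper":0.65},{"x":0,"y":0,"z":0,"yaw":0,"gripper":0.65}]'
python3 go.py 688 227 55 2
```

```text
time_s: 16.82
ee_pos: [610.0, -117.5, 43.2]
ee_rot: [-180.0, 0.0, 2.0]
force: [0.2, 0.4, -0.4]
gripper_width: 60.6
time_s: 17.4
ee_pos: [610.1, -117.6, 43.8]
ee_rot: [-180.0, -0.0, 2.0]
force: [-0.7, -0.2, 0.6]
gripper_width: 75.3
time_s: 18.15
ee_pos: [611.0, -117.8, 153.2]
ee_rot: [179.9, -0.2, 2.0]
force: [0.2, -1.1, -0.3]
gripper_width: 75.4
turn units (first): 0.0
then cm  x 8.90 y -34.19 z 9.82
t 18.15 p [ 611.  -117.8  153.2] rot [179.9  -0.2   2. ] F [ 0.2 -1.1 -0.3] w 75.4 q6 76.0
```

```bash
python3 -m inch '[{"x":0.7,"y":-2.0,"z":0,"yaw":0,"gripper":0.65},{"x":0.7,"y":-2.7,"z":0,"yaw":0,"gripper":0.65},{"x":0.7,"y":-2.7,"z":0,"yaw":0,"gripper":0.65},{"x":0.7,"y":-2.7,"z":0,"yaw":0,"gripper":0.65},{"x":0.7,"y":-2.7,"z":0,"yaw":0,"gripper":0.65},{"x":0.7,"y":-2.7,"z":0,"yaw":0,"gripper":0.65},{"x":0.7,"y":-2.7,"z":0,"yaw":0,"gripper":0.65},{"x":0.7,"y":-2.7,"z":0,"yaw":0,"gripper":0.65},{"x":0.7,"y":-2.7,"z":0,"yaw":0,"gripper":0.65},{"x":0.7,"y":-2.7,"z":0,"yaw":0,"gripper":0.65},{"x":0.7,"y":-2.7,"z":0,"yaw":0,"gripper":0.65},{"x":0.7,"y":-2.7,"z":0,"yaw":0,"gripper":0.65}]'
python3 -m inch '[{"x":0.3,"y":-1.7,"z":0,"yaw":0,"gripper":0.65},{"x":0.3,"y":-0.8,"z":0,"yaw":0,"gripper":0.65},{"x":0,"y":0,"z":0,"yaw":0,"gripper":0.65},{"x":0,"y":0,"z":0,"yaw":0,"gripper":0.65}]'
python3 go.py 688 227 55 2
python3 -c "
from h import *
grab('wrist','w4')"
```

```text
time_s: 19.15
ee_pos: [682.4, 203.4, 149.6]
ee_rot: [180.0, 0.1, 2.0]
force: [0.9, -0.1, -0.1]
gripper_width: 75.2
time_s: 19.48
ee_pos: [687.7, 226.5, 150.2]
ee_rot: [179.9, 0.1, 2.0]
force: [0.4, -0.0, -0.2]
gripper_width: 75.1
turn units (first): 0.0
then cm  x 0.04 y -0.05 z 9.52
t 19.48 p [687.7 226.5 150.2] rot [1.799e+02 1.000e-01 2.000e+00] F [ 0.4 -0.  -0.2] w 75.1 q6 105.0
```

View pics/w4.png

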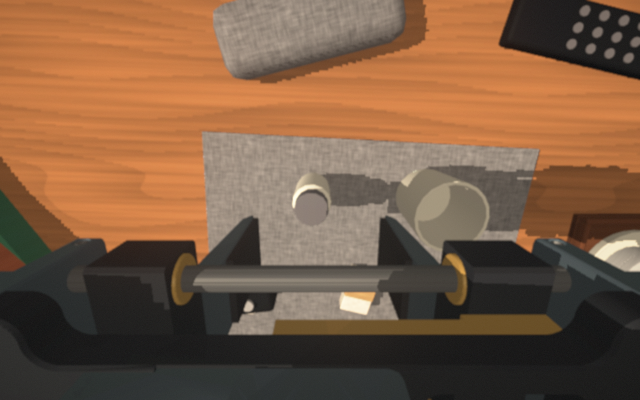

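The bottle cap's top is at (312,209), between the fingers (258 and 380); the tumbler's rim centre is near (452,217). Measuring both.

```bash
python3 - <<'E'
from h import *
W=ld('w4');T=ld('top0')
for n,u,t,z in [('bot',(312,209),(230.4,147),75),('tum',(452,217),(279.4,150),73)]: print(n,onz(W,u,z).round(1),onz(T,t,z).round(1),tri([(W,u),(T,t)])[0].round(1))
E
```

```text
bot [691.3 232.1  75. ] [689.4 227.6  75. ] [690.4 230.4  70.2]
tum [687.7 116.2  73. ] [685.3 114.3  73. ] [686.4 114.5  69.4]
```

```bash
python3 -m inch '[{"x":0.2,"y":-0.25,"z":0.8,"yaw":0,"gripper":0.65},{"x":0,"y":0,"z":1.1,"yaw":0,"gripper":0.65},{"x":0,"y":0,"z":1.2,"yaw":0,"gripper":0.65},{"x":0,"y":0,"z":1.2,"yaw":0,"gripper":0.65},{"x":0,"y":0,"z":1.2,"yaw":0,"gripper":0.65},{"x":0,"y":0,"z":1.2,"yaw":0,"gripper":0.65},{"x":0,"y":0,"z":1.2,"yaw":0,"gripper":0.65},{"x":0,"y":0,"z":1.0,"yaw":0,"gripper":0.65},{"x":0,"y":0,"z":0.6,"yaw":0,"gripper":0.65},{"x":0,"y":0,"z":0,"yaw":0,"gripper":0.65},{"x":0,"y":0,"z":0,"yaw":0,"gripper":0.65}]'
python3 -m inch '[{"x":0,"y":0,"z":0,"yaw":0,"gripper":-0.5},{"x":0,"y":0,"z":0,"yaw":0,"gripper":-0.5},{"x":0,"y":0,"z":0,"yaw":0,"gripper":-0.5},{"x":0,"y":0,"z":0,"yaw":0,"gripper":-0.5},{"x":0,"y":0,"z":0,"yaw":0,"gripper":-0.5},{"x":0,"y":0,"z":0,"yaw":0,"gripper":-0.5},{"x":0,"y":0,"z":0,"yaw":0,"gripper":-0.5},{"x":0,"y":0,"z":0,"yaw":0,"gripper":-0.5},{"x":0,"y":0,"z":0,"yaw":0,"gripper":-0.5}]' 15
python3 -m inch '[{"x":0,"y":0,"z":-0.8,"yaw":0,"gripper":-0.5},{"x":0,"y":0,"z":-1.4,"yaw":0,"gripper":-0.5},{"x":0,"y":0,"z":-1.6,"yaw":0,"gripper":-0.5},{"x":0,"y":0,"z":-1.6,"yaw":0,"gripper":-0.5},{"x":0,"y":0,"z":-1.6,"yaw":0,"gripper":-0.5},{"x":0,"y":0,"z":-1.4,"yaw":0,"gripper":-0.5},{"x":0,"y":0,"z":-1.0,"yaw":0,"gripper":-0.5},{"x":0,"y":0,"z":-0.6,"yaw":0,"gripper":-0.5},{"x":0,"y":0,"z":0,"yaw":0,"gripper":-0.5}]'
python3 go.py 613.5 -230 66 2
```

```text
time_s: 20.45
ee_pos: [689.9, 230.0, 55.4]
ee_rot: [180.0, 0.0, 2.0]
force: [-0.2, -0.4, 0.9]
gripper_width: 75.1
time_s: 21.2
ee_pos: [689.9, 230.0, 55.9]
ee_rot: [-180.0, -0.0, 2.0]
force: [-0.3, 0.1, 0.3]
gripper_width: 33.0
time_s: 21.95
ee_pos: [690.4, 230.1, 157.4]
ee_rot: [-180.0, -0.2, 2.0]
force: [0.3, -0.5, 0.5]
gripper_width: 33.5
turn units (first): 0.0
then cm  x -9.29 y 45.71 z 9.14
t 21.95 p [690.4 230.1 157.4] rot [-180.    -0.2    2. ] F [ 0.3 -0.5  0.5] w 33.5 q6 106.0
```

```bash
python3 -m inch '[{"x":-0.2,"y":1.0,"z":0,"yaw":0,"gripper":-0.5},{"x":-0.4,"y":2.0,"z":0,"yaw":0,"gripper":-0.5},{"x":-0.4,"y":2.0,"z":0,"yaw":0,"gripper":-0.5},{"x":-0.4,"y":2.0,"z":0,"yaw":0,"gripper":-0.5},{"x":-0.4,"y":2.0,"z":0,"yaw":0,"gripper":-0.5},{"x":-0.4,"y":2.0,"z":0,"yaw":0,"gripper":-0.5},{"x":-0.4,"y":2.0,"z":0,"yaw":0,"gripper":-0.5},{"x":-0.4,"y":2.0,"z":0,"yaw":0,"gripper":-0.5},{"x":-0.4,"y":2.0,"z":0,"yaw":0,"gripper":-0.5},{"x":-0.4,"y":2.0,"z":0,"yaw":0,"gripper":-0.5},{"x":-0.4,"y":2.0,"z":0,"yaw":0,"gripper":-0.5},{"x":-0.4,"y":2.0,"z":0,"yaw":0,"gripper":-0.5}]'
python3 -m inch '[{"x":-0.4,"y":2.0,"z":0,"yaw":0,"gripper":-0.5},{"x":-0.4,"y":2.0,"z":0,"yaw":0,"gripper":-0.5},{"x":-0.4,"y":2.0,"z":0,"yaw":0,"gripper":-0.5},{"x":-0.4,"y":2.0,"z":0,"yaw":0,"gripper":-0.5},{"x":-0.4,"y":2.0,"z":0,"yaw":0,"gripper":-0.5},{"x":-0.4,"y":2.0,"z":0,"yaw":0,"gripper":-0.5},{"x":-0.4,"y":2.0,"z":0,"yaw":0,"gripper":-0.5},{"x":-0.4,"y":2.0,"z":0,"yaw":0,"gripper":-0.5},{"x":-0.4,"y":2.0,"z":0,"yaw":0,"gripper":-0.5},{"x":-0.4,"y":2.0,"z":0,"yaw":0,"gripper":-0.5},{"x":-0.4,"y":1.7,"z":0,"yaw":0,"gripper":-0.5},{"x":-0.2,"y":0.8,"z":0,"yaw":0,"gripper":-0.5}]'
python3 -m inch '[{"x":-0.1,"y":0.2,"z":0,"yaw":0,"gripper":-0.5},{"x":0,"y":0,"z":0,"yaw":0,"gripper":-0.5},{"x":0,"y":0,"z":0,"yaw":0,"gripper":-0.5},{"x":0,"y":0,"z":0,"yaw":0,"gripper":-0.5}]'
python3 go.py 613.5 -230 64 2
python3 -c "
from h import *
grab('wrist','w5');grab('side','s2')"
```

```text
time_s: 22.95
ee_pos: [650.6, -3.2, 154.2]
ee_rot: [180.0, 0.2, 2.0]
force: [0.2, -0.5, -1.0]
gripper_width: 33.3
time_s: 23.95
ee_pos: [612.2, -230.4, 154.3]
ee_rot: [-180.0, 0.2, 1.9]
force: [-0.4, -0.1, -1.0]
gripper_width: 33.6
time_s: 24.28
ee_pos: [613.0, -229.0, 155.5]
ee_rot: [-180.0, 0.0, 2.1]
force: [0.2, 0.4, 0.1]
gripper_width: 33.6
turn units (first): 0.01
then cm  x 0.04 y 0.10 z 9.15
t 24.28 p [ 613.  -229.   155.5] rot [-180.     0.     2.1] F [0.2 0.4 0.1] w 33.6 q6 66.0
```

View pics/s2.png

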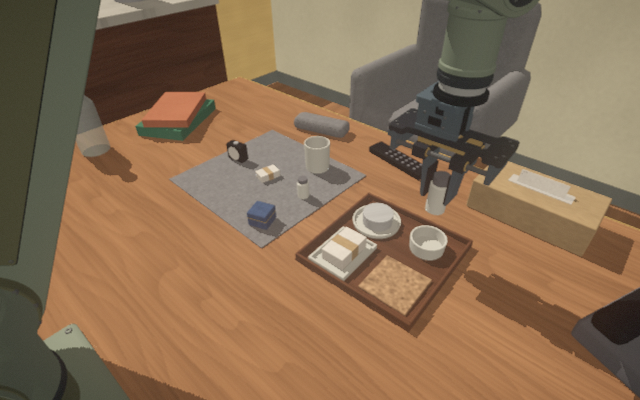

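The bottle hangs upright at (437,195) and the tin lies in its dish (378,218). Lower into the cup, release and lift.

```bash
python3 -m inch '[{"x":0.05,"y":0.05,"z":0.7,"yaw":0,"gripper":-0.5},{"x":0,"y":0,"z":1.0,"yaw":0,"gripper":-0.5},{"x":0,"y":0,"z":1.0,"yaw":0,"gripper":-0.5},{"x":0,"y":0,"z":1.0,"yaw":0,"gripper":-0.5},{"x":0,"y":0,"z":1.0,"yaw":0,"gripper":-0.5},{"x":0,"y":0,"z":1.0,"yaw":0,"gripper":-0.5},{"x":0,"y":0,"z":1.0,"yaw":0,"gripper":-0.5},{"x":0,"y":0,"z":0.9,"yaw":0,"gripper":-0.5},{"x":0,"y":0,"z":0.6,"yaw":0,"gripper":-0.5},{"x":0,"y":0,"z":0.5,"yaw":0,"gripper":-0.5},{"x":0,"y":0,"z":0.3,"yaw":0,"gripper":-0.5},{"x":0,"y":0,"z":0,"yaw":0,"gripper":-0.5}]'
python3 go.py 613.5 -230 64 2
```

```text
time_s: 25.38
ee_pos: [613.3, -230.5, 65.0]
ee_rot: [-180.0, 0.0, 2.0]
force: [0.0, 0.4, -0.6]
gripper_width: 33.5
turn units (first): 0.0
then cm  x 0.02 y -0.05 z 0.10
t 25.38 p [ 613.3 -230.5   65. ] rot [-180.    0.    2.] F [ 0.   0.4 -0.6] w 33.5 q6 66.0
```

```bash
python3 -m inch '[{"x":0,"y":0,"z":0.1,"yaw":0,"gripper":-0.5},{"x":0,"y":0,"z":0,"yaw":0,"gripper":-0.5},{"x":0,"y":0,"z":0,"yaw":0,"gripper":0.2},{"x":0,"y":0,"z":0,"yaw":0,"gripper":0.2},{"x":0,"y":0,"z":0,"yaw":0,"gripper":0.2},{"x":0,"y":0,"z":0,"yaw":0,"gripper":0.2},{"x":0,"y":0,"z":0,"yaw":0,"gripper":0.2},{"x":0,"y":0,"z":0,"yaw":0,"gripper":0.2}]'
python3 -m inch '[{"x":0,"y":0,"z":-0.5,"yaw":0,"gripper":0.2},{"x":0,"y":0,"z":-1.2,"yaw":0,"gripper":0.2},{"x":0,"y":0,"z":-1.8,"yaw":0,"gripper":0.2},{"x":0,"y":0,"z":-1.8,"yaw":0,"gripper":0.2},{"x":0,"y":0,"z":-1.8,"yaw":0,"gripper":0.2},{"x":0,"y":0,"z":-1.2,"yaw":0,"gripper":1},{"x":0,"y":0,"z":-0.6,"yaw":0,"gripper":1},{"x":0,"y":0,"z":0,"yaw":0,"gripper":1}]'
python3 go.py 686 114.5 43 2
```

```text
time_s: 26.05
ee_pos: [613.6, -230.6, 64.7]
ee_rot: [180.0, -0.0, 2.0]
force: [-0.1, -0.5, 0.2]
gripper_width: 54.7
time_s: 26.72
ee_pos: [614.5, -230.9, 156.3]
ee_rot: [179.9, -0.2, 2.0]
force: [0.2, 0.2, 0.1]
gripper_width: 71.6
turn units (first): 0.0
then cm  x 8.35 y -34.27 z 11.33
t 26.72 p [ 614.5 -230.9  156.3] rot [179.9  -0.2   2. ] F [0.2 0.2 0.1] w 71.6 q6 66.0
```

```bash
python3 -m inch '[{"x":0.7,"y":-2.0,"z":0,"yaw":0,"gripper":1},{"x":0.7,"y":-2.7,"z":0,"yaw":0,"gripper":1},{"x":0.7,"y":-2.7,"z":0,"yaw":0,"gripper":1},{"x":0.7,"y":-2.7,"z":0,"yaw":0,"gripper":1},{"x":0.7,"y":-2.7,"z":0,"yaw":0,"gripper":1},{"x":0.7,"y":-2.7,"z":0,"yaw":0,"gripper":1},{"x":0.7,"y":-2.7,"z":0,"yaw":0,"gripper":1},{"x":0.7,"y":-2.7,"z":0,"yaw":0,"gripper":1},{"x":0.7,"y":-2.7,"z":0,"yaw":0,"gripper":1},{"x":0.7,"y":-2.7,"z":0,"yaw":0,"gripper":1},{"x":0.7,"y":-2.7,"z":0,"yaw":0,"gripper":1},{"x":0.7,"y":-2.7,"z":0,"yaw":0,"gripper":1}]'
python3 -m inch '[{"x":0,"y":-1.7,"z":0,"yaw":0,"gripper":1},{"x":0,"y":-0.9,"z":0,"yaw":0,"gripper":1},{"x":0,"y":0,"z":0,"yaw":0,"gripper":1},{"x":0,"y":0,"z":0,"yaw":0,"gripper":1}]'
python3 go.py 686 114.5 43 2
python3 -c "
from h import *
grab('wrist','w6')"
```

```text
time_s: 27.72
ee_pos: [685.9, 90.5, 152.7]
ee_rot: [180.0, 0.1, 2.0]
force: [0.2, -0.2, -0.3]
gripper_width: 90.7
time_s: 28.05
ee_pos: [684.8, 114.6, 153.3]
ee_rot: [179.9, 0.1, 2.0]
force: [-0.4, -0.1, -0.4]
gripper_width: 91.1
turn units (first): 0.01
then cm  x 0.12 y 0.01 z 11.03
t 28.05 p [684.8 114.6 153.3] rot [1.799e+02 1.000e-01 2.000e+00] F [-0.4 -0.1 -0.4] w 91.1 q6 97.0
```

View pics/w6.png

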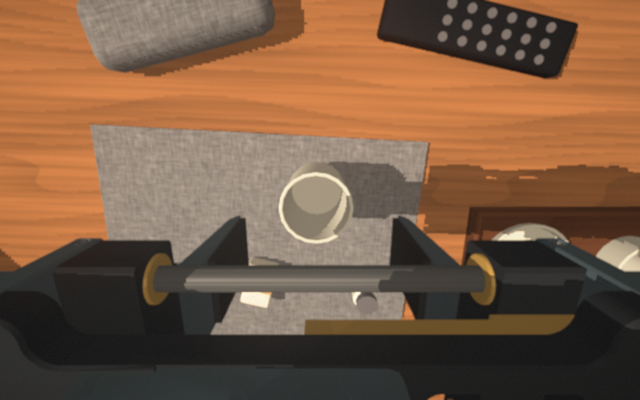

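The tumbler's rim is centred at (315,209), mid between the open fingers. Grasping it.

```bash
python3 -m inch '[{"x":0.15,"y":-0.1,"z":0.8,"yaw":0,"gripper":1},{"x":0,"y":0,"z":1.2,"yaw":0,"gripper":1},{"x":0,"y":0,"z":1.2,"yaw":0,"gripper":1},{"x":0,"y":0,"z":1.2,"yaw":0,"gripper":1},{"x":0,"y":0,"z":1.2,"yaw":0,"gripper":1},{"x":0,"y":0,"z":1.2,"yaw":0,"gripper":1},{"x":0,"y":0,"z":1.2,"yaw":0,"gripper":1},{"x":0,"y":0,"z":1.2,"yaw":0,"gripper":1},{"x":0,"y":0,"z":1.0,"yaw":0,"gripper":1},{"x":0,"y":0,"z":0.8,"yaw":0,"gripper":1},{"x":0,"y":0,"z":0,"yaw":0,"gripper":1},{"x":0,"y":0,"z":0,"yaw":0,"gripper":1}]'
python3 -m inch '[{"x":0,"y":0,"z":0,"yaw":0,"gripper":0.05},{"x":0,"y":0,"z":0,"yaw":0,"gripper":0.05},{"x":0,"y":0,"z":0,"yaw":0,"gripper":0.05},{"x":0,"y":0,"z":0,"yaw":0,"gripper":0.05},{"x":0,"y":0,"z":0,"yaw":0,"gripper":0.05},{"x":0,"y":0,"z":0,"yaw":0,"gripper":0.05},{"x":0,"y":0,"z":0,"yaw":0,"gripper":0.05},{"x":0,"y":0,"z":0,"yaw":0,"gripper":0.05}]' 22
python3 -m inch '[{"x":0,"y":0,"z":-0.8,"yaw":0,"gripper":0.05},{"x":0,"y":0,"z":-1.4,"yaw":0,"gripper":0.05},{"x":0,"y":0,"z":-1.6,"yaw":0,"gripper":0.05},{"x":0,"y":0,"z":-1.6,"yaw":0,"gripper":0.05},{"x":0,"y":0,"z":-1.6,"yaw":0,"gripper":0.05},{"x":0,"y":0,"z":-1.4,"yaw":0,"gripper":0.05},{"x":0,"y":0,"z":-1.2,"yaw":0,"gripper":0.05},{"x":0,"y":0,"z":-1.0,"yaw":0,"gripper":0.05},{"x":0,"y":0,"z":-0.4,"yaw":0,"gripper":0.05},{"x":0,"y":0,"z":0,"yaw":0,"gripper":0.05}]'
python3 go.py 501.5 -235 52 2
```

```text
time_s: 29.1
ee_pos: [686.7, 116.3, 43.2]
ee_rot: [-180.0, 0.0, 2.0]
force: [0.3, 0.2, 0.5]
gripper_width: 90.9
time_s: 29.77
ee_pos: [687.1, 116.4, 44.1]
ee_rot: [-180.0, -0.0, 2.0]
force: [-0.9, 1.3, 2.1]
gripper_width: 59.7
time_s: 30.6
ee_pos: [687.2, 116.3, 154.7]
ee_rot: [-180.0, -0.1, 2.0]
force: [0.9, 0.3, -2.7]
gripper_width: 59.7
turn units (first): 0.0
then cm  x -19.79 y 34.46 z 10.27
t 30.6 p [687.2 116.3 154.7] rot [-1.8e+02 -1.0e-01  2.0e+00] F [ 0.9  0.3 -2.7] w 59.7 q6 97.0
```

```bash
python3 -m inch '[{"x":-0.5,"y":0.9,"z":0,"yaw":0,"gripper":0.05},{"x":-1.1,"y":1.9,"z":0,"yaw":0,"gripper":0.05},{"x":-1.1,"y":1.9,"z":0,"yaw":0,"gripper":0.05},{"x":-1.1,"y":1.9,"z":0,"yaw":0,"gripper":0.05},{"x":-1.1,"y":1.9,"z":0,"yaw":0,"gripper":0.05},{"x":-1.1,"y":1.9,"z":0,"yaw":0,"gripper":0.05},{"x":-1.1,"y":1.9,"z":0,"yaw":0,"gripper":0.05},{"x":-1.1,"y":1.9,"z":0,"yaw":0,"gripper":0.05},{"x":-1.1,"y":1.9,"z":0,"yaw":0,"gripper":0.05},{"x":-1.1,"y":1.9,"z":0,"yaw":0,"gripper":0.05},{"x":-1.1,"y":1.9,"z":0,"yaw":0,"gripper":0.05},{"x":-1.1,"y":1.9,"z":0,"yaw":0,"gripper":0.05}]'
python3 -m inch '[{"x":-1.1,"y":1.9,"z":0,"yaw":0,"gripper":0.05},{"x":-1.1,"y":1.9,"z":0,"yaw":0,"gripper":0.05},{"x":-1.1,"y":1.9,"z":0,"yaw":0,"gripper":0.05},{"x":-1.1,"y":1.9,"z":0,"yaw":0,"gripper":0.05},{"x":-1.1,"y":1.9,"z":0,"yaw":0,"gripper":0.05},{"x":-1.0,"y":1.7,"z":0,"yaw":0,"gripper":0.05},{"x":-0.5,"y":1.0,"z":0,"yaw":0,"gripper":0.05},{"x":-0.2,"y":0.4,"z":0,"yaw":0,"gripper":0.05},{"x":0,"y":0,"z":0,"yaw":0,"gripper":0.05},{"x":0,"y":0,"z":0,"yaw":0,"gripper":0.05},{"x":0,"y":0,"z":0,"yaw":0,"gripper":0.05}]'
python3 go.py 501.5 -235 51.5 2
```

```text
time_s: 31.6
ee_pos: [566.6, -107.3, 152.5]
ee_rot: [-180.0, 0.2, 2.0]
force: [0.2, -0.1, -1.3]
gripper_width: 59.9
time_s: 32.52
ee_pos: [501.4, -233.7, 153.4]
ee_rot: [-180.0, 0.0, 2.1]
force: [0.4, 0.2, -3.1]
gripper_width: 59.9
turn units (first): 0.01
then cm  x 0.01 y 0.13 z 10.19
t 32.52 p [ 501.4 -233.7  153.4] rot [-180.     0.     2.1] F [ 0.4  0.2 -3.1] w 59.9 q6 62.0
```

```bash
python3 -m inch '[{"x":0,"y":0.05,"z":0.8,"yaw":0,"gripper":0.05},{"x":0,"y":0,"z":1.2,"yaw":0,"gripper":0.05},{"x":0,"y":0,"z":1.2,"yaw":0,"gripper":0.05},{"x":0,"y":0,"z":1.2,"yaw":0,"gripper":0.05},{"x":0,"y":0,"z":1.2,"yaw":0,"gripper":0.05},{"x":0,"y":0,"z":1.2,"yaw":0,"gripper":0.05},{"x":0,"y":0,"z":1.0,"yaw":0,"gripper":0.05},{"x":0,"y":0,"z":0.9,"yaw":0,"gripper":0.05},{"x":0,"y":0,"z":0.7,"yaw":0,"gripper":0.05},{"x":0,"y":0,"z":0.5,"yaw":0,"gripper":0.05},{"x":0,"y":0,"z":0.1,"yaw":0,"gripper":0.05},{"x":0,"y":0,"z":0,"yaw":0,"gripper":0.05}]'
python3 -m inch '[{"x":0,"y":0,"z":0,"yaw":0,"gripper":0.05},{"x":0,"y":0,"z":0,"yaw":0,"gripper":0.05}]'
```

```text
time_s: 33.52
ee_pos: [501.2, -235.0, 53.6]
ee_rot: [-180.0, -0.0, 2.0]
force: [0.4, 0.8, -1.1]
gripper_width: 60.0
time_s: 33.68
ee_pos: [501.4, -235.2, 54.1]
ee_rot: [180.0, -0.1, 2.0]
force: [-0.8, -0.3, -0.7]
gripper_width: 59.8
```

```bash
python3 -m inch '[{"x":0,"y":0,"z":0.1,"yaw":0,"gripper":0.05},{"x":0,"y":0,"z":0,"yaw":0,"gripper":0.05},{"x":0,"y":0,"z":0,"yaw":0,"gripper":0.65},{"x":0,"y":0,"z":0,"yaw":0,"gripper":0.65},{"x":0,"y":0,"z":0,"yaw":0,"gripper":0.65},{"x":0,"y":0,"z":0,"yaw":0,"gripper":0.65},{"x":0,"y":0,"z":0,"yaw":0,"gripper":0.65},{"x":0,"y":0,"z":0,"yaw":0,"gripper":0.65}]'
python3 -m inch '[{"x":0,"y":0,"z":-0.5,"yaw":0,"gripper":0.65},{"x":0,"y":0,"z":-1.2,"yaw":0,"gripper":0.65},{"x":0,"y":0,"z":-1.8,"yaw":0,"gripper":0.65},{"x":0,"y":0,"z":-2,"yaw":0,"gripper":0.65},{"x":0,"y":0,"z":-2,"yaw":0,"gripper":0.65},{"x":0,"y":0,"z":-2,"yaw":0,"gripper":0.65},{"x":0,"y":0,"z":-2,"yaw":0,"gripper":0.65},{"x":0,"y":0,"z":-2,"yaw":0,"gripper":0.65}]'
python3 -m inch '[{"x":0,"y":2.5,"z":0,"yaw":0,"gripper":0.65},{"x":0,"y":2.5,"z":0,"yaw":0,"gripper":0.65},{"x":0,"y":2.5,"z":0,"yaw":0,"gripper":0.65},{"x":0,"y":2.5,"z":0,"yaw":0,"gripper":0.65},{"x":0,"y":2.5,"z":0,"yaw":0,"gripper":0.65},{"x":0,"y":2.5,"z":0,"yaw":0,"gripper":0.65},{"x":0,"y":2.5,"z":0,"yaw":0,"gripper":0.65},{"x":0,"y":1,"z":0,"yaw":0,"gripper":0.65},{"x":0,"y":0,"z":0,"yaw":0,"gripper":0.65}]'
python3 go.py
python3 -c "
from h import *
grab('top','t9');grab('side','s9')
a=cv2.imread('pics/t9.png')[125:275,175:465]; b=cv2.imread('pics/s9.png')[115:330,170:480]
cv2.imwrite('pics/t9c.png',cv2.resize(a,None,fx=2.7,fy=2.7,interpolation=cv2.INTER_CUBIC)); cv2.imwrite('pics/s9c.png',cv2.resize(b,None,fx=2.5,fy=2.5,interpolation=cv2.INTER_CUBIC))"
```

```text
time_s: 34.35
ee_pos: [501.1, -235.0, 52.6]
ee_rot: [-180.0, -0.0, 2.0]
force: [-0.2, -0.4, 0.3]
gripper_width: 75.1
time_s: 35.02
ee_pos: [500.9, -234.9, 189.0]
ee_rot: [180.0, -0.0, 2.0]
force: [0.4, 0.1, 0.7]
gripper_width: 75.1
time_s: 35.77
ee_pos: [507.3, -421.7, 187.3]
ee_rot: [180.0, -0.0, 1.9]
force: [-0.8, 0.3, -0.8]
gripper_width: 74.8
t 35.77 p [ 507.3 -421.7  187.3] rot [180.   -0.    1.9] F [-0.8  0.3 -0.8] w 74.8 q6 47.0
```

View pics/t9c.png

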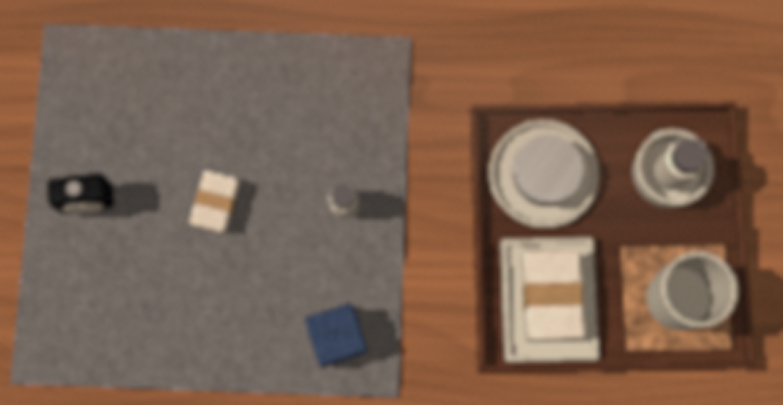

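View pics/s9c.png

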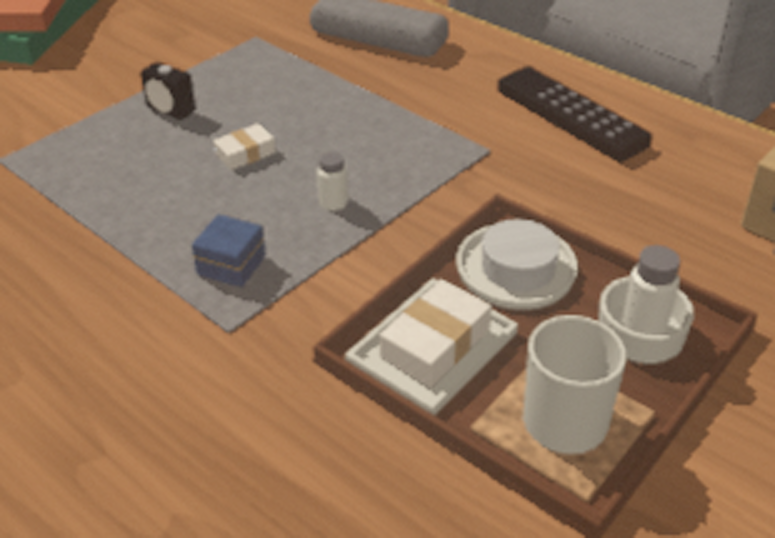

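All four stand in their holders and the look-alikes are untouched. Checking by numbers.

```bash
python3 - <<'E'
from h import *
T,S=ld('t9'),ld('s9'); t=lambda x,y:(175+x/2.7,125+y/2.7); s=lambda x,y:(170+x/2.5,115+y/2.5)
for n,a,b,z,h in [('tin',(548,169),(520,244),36,(610,-117.5)),('bottle',(691,157),(659,257),83,(613.5,-230)),('tumbler',(699,290),(576,351),82,(501.5,-235)),('soap',(552.5,294),(437,322),36,(497,-122))]:
    q=onz(T,t(*a),z); x,e=tri([(T,t(*a)),(S,s(*b))]); print(n,q.round(1),x.round(1),'want z',z,'off',(q[:2]-h).round(1))
E
```

```text
tin [ 609.1 -119.    36. ] [ 608.7 -118.7   37.7] want z 36 off [-0.9 -1.5]
bottle [ 611.6 -232.7   83. ] [ 610.5 -231.5   87.8] want z 83 off [-1.9 -2.7]
tumbler [ 499.7 -236.6   82. ] [ 499.2 -235.7   84. ] want z 82 off [-1.8 -1.6]
soap [ 499.1 -122.3   36. ] [ 499.4 -122.6   35.1] want z 36 off [ 2.1 -0.3]
```

All within about 3.5 mm of their holders' centres. Handing in.

```bash
python3 -c "
from h import *
print(env.job_done())"
```

```text
the job is handed in; nothing more can be done
None
```

I set the soap box, tin, bottle and tumbler in their holders on the tray and handed the job in at about 36 s of the 112 s allowed. `job_done()` reports no verdict, so success is judged only from my own checks below.

**Placement:** the last two-view check put each thing within about 3.5 mm of its holder's centre. Heights were within 1–2 mm of what they should be. The bottle's cap read about 5 mm too high, but the same kind of reading was about 4 mm too high before it was moved, so I put it down to measurement error.

**Orientation:** in the last pictures all four look upright or flat, and the soap lies in line with its dish.

**Look-alikes and contact:** the small bottle and small soap box look unmoved in the pictures; I did not measure their final positions. The forces I read stayed under 5 N. The arm ended clear of everything.

**Refused commands:** the first moves were refused whole, because each row needs all five keys. They moved nothing. A single trial row with all five keys went through, and I carried on from there.

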